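Roll the hex spacer notch up and lock it in the leaf drill jig

ROBOT

A 6-joint arm with a two-finger parallel gripper is mounted at the origin on the work surface; the furniture and walls round the work are solid. World frame = base frame: x ahead of the robot, y to its left, z up, the work surface at z = 0. Lengths are in mm, angles in rad, forces in N, time in s.
With the tool pointing down it reaches from about 350 to 950 mm from the base axis. Payload 17.4 kg.
Tool frame: the origin (TCP) lies midway between the tips of the shut fingers; the grasp point (between the pads) lies 19 mm behind it; z points along the fingers, y is the line along which they close (so a half turn about z gives the same grasp; the last joint's range is limited). The gripper opens to 93 mm and grips with 3 to 60 N. Pads are 15 mm wide; open, the fingers measure 128 mm over their backs; the gripper's body (75 mm by 188 mm) begins 65 mm behind the grasp point.
Start: joints at [-1.161, 0.116, 1.442, -0, 1.584, -0.038], TCP at [292.256, -608.456, 218.646] pointing down, gripper open.
Joint ranges: [-2.83, 2.83], [-0.83, 2.19], [0.07, 2.5], [-1.14, 4.28], [0.01, 3], [-2.97, 2.97]. Speed limits (rad/s): [1.89, 1.89, 2.22, 3.14, 3.14, 3.14].

INTERFACE

Orientations are given as a unit quaternion [w, x, y, z].
In Python, from plant import arm gives the robot as it stands. The module is installed in compiled form; this text tells all that it offers.
- The arm moves only by the shell command python3 -m creep 'ROWS'. ROWS is JSON, a list of rows, each an object with "slide": the shift along the tool's x, y, z in cm, a list of three; "rotation": the turn, a rotation vector about the tool's x, y, z in rad, a list of three; "grip": the opening, from 0 (shut) to 1 (fully open). A call has exactly 10 rows; each row is the pose to reach, as a shift and turn from the pose commanded when the call began, along the tool's axes at that moment; what a row does not reach only later rows make up. A row lasts 1/10 s, in which the tool goes at most 50 mm and 8.59 degrees, less where a joint would pass 70% of its speed; a pose out of reach is approached as far as the arm can. A call with a gripper value outside its range is refused whole. The fingers move at their own pace and stop on an object; the grip force is fixed at half the most. Time passes only in rows, so rows that repeat a pose let the fingers close, or fill a call up. It gives the time, the measured TCP pose, the force, the opening and the grip force at its end, in the units of the state.
- arm.get_state(): the state, without advancing time (a new reading comes with each control period).
- arm.get_image(name): name is "side" or "top" or "wrist"; returns a dict with "color" (480x640x3 uint8, red, green, blue), "range_z" (480x640 float32, mm along the optical axis (not along the pixel's ray), 0 where there is no reading), "K" (3x3 intrinsics, pixels), "eye" and "orientation" of the camera in the world; the wrist camera has in their place "T_tool_cam" (4x4, takes a point from camera to tool coordinates, whose origin is the TCP and whose axes are the flange's). Camera axes: x right, y down, z forward; pixel columns grow to the right and rows downward; lengths in mm; the calibration is good to about 2 mm. A picture is of the moment at which its call begins: read the wrist's pose just before it.
- arm.finish_job(): hands the job in; it is judged then, once.
The state is a dict: "time": time; "joint_positions": joint angles; "qvel": joint speeds; "tau": joint torques, N m; "tool_pos": TCP position; "eef_rot": TCP orientation; "ft_force": force on the tool from outside, world axes, zero at the start; "ft_torque": the same for the moment, N m; "finger_gap": finger opening in mm; "finger_force": force on a finger pad.
Only numpy, scipy, OpenCV 4.12 (cv2) and the standard library are available. Lean on these libraries where they do the work, as an engineer would, in place of code of your own. Each camera call takes 0.05 s, during which the arm holds its last target. There are 200 camera calls.

TASK

Get the aluminium hex spacer that lies on the rubber mat ready for drilling: roll it over on the mat, without lifting it, until its notched flat faces up. Then lay it in the two saddles of the drill jig, notch up and home against the end stop, swing the jig's hinged leaf down flat so that the key under it drops into the notch, and only then swing the latch fully across the end of the leaf and let go. Leave the finished spacers and the deburring tool beside the jig alone.

Things in the scene. Friction and masses are not known exactly. Their poses are not given: they have to be found in the camera images.
- spacer: Loose hexagonal aluminium spacer lying on the mat: 36 mm across flats, 41.6 mm across corners, each flat 20.8 mm wide, 90 mm long, 0.2 to 0.35 kg, both ends alike. Origin at its centre (21 mm above the bench when it lies on the mat), y axis along its length. One of its six flats has a notch milled straight across at mid-length, 16 mm wide along the spacer, 7 mm deep.
- notched_flat (a point): Middle of the notched flat, 18 mm from the spacer's axis; z points straight out of the flat, y along the spacer. At the start it faces obliquely down and to the robot's side, two flats (120 degrees) short of up: two rolls away from the robot bring it up (four the other way). Notch up, the spacer can be pinched from above across its two side corners (41.6 mm) at mid-length.
- mat: Fixed black rubber mat, 200 x 200 x 3 mm, origin at the centre of its underside. On it the spacer does not slide when pushed sideways but rolls about its far lower edge, 20.8 mm onward per flat. The finger pushing its near side corner should rise with that corner (36 mm arc about the far lower edge); at a fixed height it may jam. Past 30 degrees it falls onto the next flat.
- jig: Fixed drill jig: origin on the bench under the nest's middle, y along the nest from hinge end to latch end, z up. Grey base 84 mm wide, y -90 to +106 mm, 14 mm thick. Two steel saddles 16 mm long at y = -35 and +35 mm, 58 mm wide, 36 mm high: floor 22 mm above the bench, cheeks sloped 60 degrees from 22 mm apart at the floor to 38 mm at the top. Between them 54 mm is free for fingers.
- nest (a point): Where the spacer's centre is when home: on the jig's centre line, 40 mm above the bench, spacer along the jig's y with its end against the end stop, whose face is 45 mm towards the hinge (-y) from here, 30 mm wide, 47 mm high. The saddles leave the spacer 0.8 mm play either side.
- leaf (a joint): Hinged leaf, a plate 32 mm wide, 8 mm thick, reaching 138 mm from its hinge. 0 = closed, flat over the nest; 1.57 = upright; limit 1.9. It starts open, upright or leaning a little away from the nest. Stiff hinge (0.12 N m): it stays where it is left; push it over and down on its outer face near the free end. Two drill bushes stand 4 mm proud of that face 43 and 93 mm from the hinge.
- leaf_key (a point): Lower end of the steel key under the leaf, 68 mm from the hinge: 10 mm along the leaf, 12 mm across, 6.5 mm deep. With the leaf closed it stands 5 mm inside the notch; on a flat without a notch it holds the leaf more than 0.06 rad open.
- leaf_hinge (a point): On the leaf's hinge axis at the middle of the leaf, 63.5 mm above the bench, at jig y = -68 mm; the axis runs along the jig's x.
- leaf_tip (a point): Middle of the leaf's free end on its outer (upper when closed) face, 138 mm from the hinge; closed it is 67.5 mm above the bench at jig y = +70 mm. Its y axis points from the hinge to the free end, its z axis out of the outer face.
- latch (a joint): Swing latch on an upright pivot. 0 = open: short nose along the jig's +x, handle along -x. Grows clockwise seen from above to 1.57 (limit), fully across: nose along the jig's -y over the leaf's free end with 1.5 mm to spare, handle along +y. Starts open, at most 0.3. Swung across too early, it keeps the leaf from going down. It stays where it is left (0.04 N m).
- latch_pivot (a point): On the latch's upright axis, 73 mm above the bench, at jig x = 0, y = +88 mm.
- latch_knob (a point): Top of the upright black knob on the end of the latch's handle, 46 mm from the pivot, 97.5 mm above the bench. The knob is 12 mm thick; its foot, on the handle, is 76 mm above the bench, so a fingertip can push it sideways between these heights.
- done_1: Finished spacer of the same size standing on end (90 mm high), a bystander; origin at the centre of its lower end.
- done_2: Another finished spacer standing on end, a bystander; origin at the centre of its lower end.
- deburr_tool: Deburring tool, 134 x 15 x 15 mm, lying on the bench, a bystander; origin under its middle, its x axis along its length.
There are look-alikes about, which are no part of the job. Leave any pink or purple look-alike of the spacer alone.

How it is judged (in metres and radians):
On the way, in this order (a step that is already met when the one before it is completed fails the run):
1. the spacer lies on the mat with its notched flat up (angle between notched_flat's own z axis and vertical below 0.08 rad and height (world z) of notched_flat above 0.033 m and height (world z) of spacer below 0.026 m), for 0.2 s.
2. the spacer lies in both saddles, notch up and home against the end stop, with the leaf still open (x of spacer in the frame of jig between -0.003 and 0.003 m and y of spacer in the frame of jig between -0.0025 and 0.0025 m and height (world z) of spacer below 0.0425 m and angle between notched_flat's own z axis and vertical below 0.06 rad and value of joint leaf above 0.5 rad), for 0.2 s.
3. the leaf is down flat, its key in the notch, while the latch is still open (value of joint leaf below 0.03 rad and value of joint latch below 1 rad and angle between notched_flat's own z axis and vertical below 0.06 rad), for 0.2 s.
At the end, for the whole second after the job is handed in: The spacer rests in the saddles with the notched flat up (within 0.06 rad), its centre within 3 mm of the nest across and 2.5 mm along (home against the stop) and at most 2.5 mm high; the leaf is closed to within 0.03 rad; the latch is across the leaf (past 1.35 rad) (value of joint latch above 1.35 rad and value of joint leaf below 0.03 rad and x of spacer in the frame of jig between -0.003 and 0.003 m and y of spacer in the frame of jig between -0.0025 and 0.0025 m and height (world z) of spacer below 0.0425 m and angle between notched_flat's own z axis and vertical below 0.06 rad and linear speed of spacer below 0.02 m/s); the robot touches nothing.
It fails at once if the spacer is lifted off the mat before its notched flat faces up (height (world z) of spacer above 0.045 m and angle between notched_flat's own z axis and vertical above 0.4 rad).
It fails at once if a bystander is disturbed (moved more than 25 mm) (distance of any of done_1, done_2, deburr_tool from where it was at the start of the episode above 0.025 m).
It also fails if it takes over 72 s, if anything falls off the work surface, if the arm or the gripper's body presses on something with over 40 N, if the wrist force passes 120 N, or if a joint passes its speed limit or range.

## Working session

There is one attempt and no reset: what is moved stays moved. The work goes in short steps, Python scripts to look and compute and a shell command to move; the robot and the scene stay as the last step left them, time stands still between calls to the robot, and variables do not carry over. Pictures are saved under pics/ and viewed, at most 13 in all, crops included, and the job is handed in when it is done.

```bash
mkdir -p pics
cat > h.py <<'E'
import numpy as np, cv2
from scipy.spatial.transform import Rotation as R
from plant import arm
def rot(q): return R.from_quat([q[1],q[2],q[3],q[0]]).as_matrix()
def cam(name):
    s=arm.get_state(); im=arm.get_image(name)
    if name=="wrist":
        T=np.eye(4);T[:3,:3]=rot(s["eef_rot"]);T[:3,3]=s["tool_pos"];T=T@np.array(im["T_tool_cam"])
        im["E"]=T[:3,3];im["M"]=T[:3,:3]
    else:
        im["E"]=np.array(im["eye"],float);o=np.array(im["orientation"],float)
        im["M"]=rot(o) if o.size==4 else o
    im["K"]=np.array(im["K"]); return im
def ray(im,u,v): return im["M"]@np.linalg.solve(im["K"],[u,v,1.])
def plane(im,u,v,z):
    d=ray(im,u,v); return im["E"]+d*(z-im["E"][2])/d[2]
def cloud(im):
    v,u=np.mgrid[:480,:640]; d=im["range_z"]
    p=np.stack([u,v,np.ones_like(u)],-1)@np.linalg.inv(im["K"]).T*d[...,None]
    P=p@im["M"].T+im["E"]; P[d==0]=np.nan; return P
def pix(im,p):
    q=im["K"]@(im["M"].T@(np.array(p,float)-im["E"])); return q[:2]/q[2]
def save(im,fn,crop=None,sc=1):
    c=im["color"][...,::-1]
    if crop: c=c[crop[1]:crop[3],crop[0]:crop[2]]
    cv2.imwrite("pics/"+fn,cv2.resize(c,None,fx=sc,fy=sc,interpolation=cv2.INTER_CUBIC))
def st():
    s=arm.get_state(); print({k:np.round(s[k],3).tolist() for k in("time","tool_pos","eef_rot","ft_force","finger_gap","finger_force","joint_positions")}); return s
E
python3 - <<'E'
from h import *
s=st()
for n in("top","side"):
    im=cam(n); save(im,n+"0.png"); np.savez(n+"0.npz",**{k:np.array(v) for k,v in im.items()})
    print(n,im["E"],im["M"].round(3).tolist(),im["K"].tolist())
print(rot(s["eef_rot"]).round(3))
E
```

```text
{'time': 0.0, 'tool_pos': [292.173, -608.267, 217.914], 'eef_rot': [-0.001, 0.975, 0.222, -0.0], 'ft_force': [0.524, 0.505, -0.69], 'finger_gap': 93.076, 'finger_force': 0.0, 'joint_positions': [-1.161, 0.116, 1.442, -0.0, 1.584, -0.038]}
top [ 162.60279097  -61.77704133 1516.06788671] [[0.025, -0.991, 0.129], [-1.0, -0.027, -0.009], [0.012, -0.129, -0.992]] [[514.1035258188741, 0.0, 309.3888538566693], [0.0, 514.1035258188741, 242.46379053540005], [0.0, 0.0, 1.0]]
side [  663.59456681 -1117.04758723   746.50441525] [[0.966, 0.113, -0.234], [0.259, -0.497, 0.829], [-0.022, -0.861, -0.509]] [[492.963591341188, 0.0, 323.62886563004633], [0.0, 492.963591341188, 240.19979551072515], [0.0, 0.0, 1.0]]
[[ 0.901  0.433 -0.   ]
 [ 0.433 -0.901  0.001]
 [ 0.    -0.001 -1.   ]]
```

View pics/top0.png

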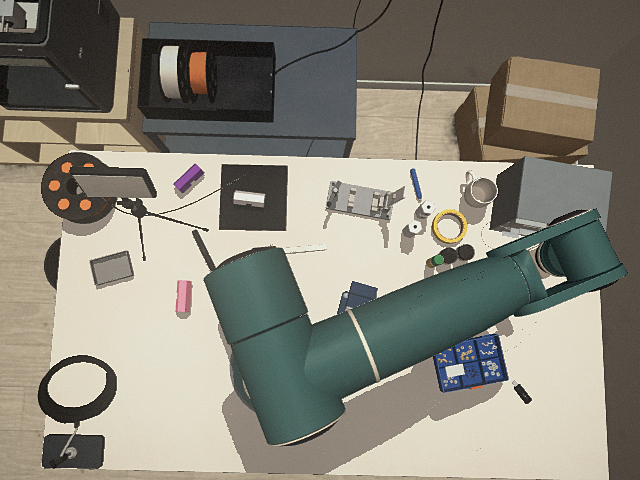

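View pics/side0.png

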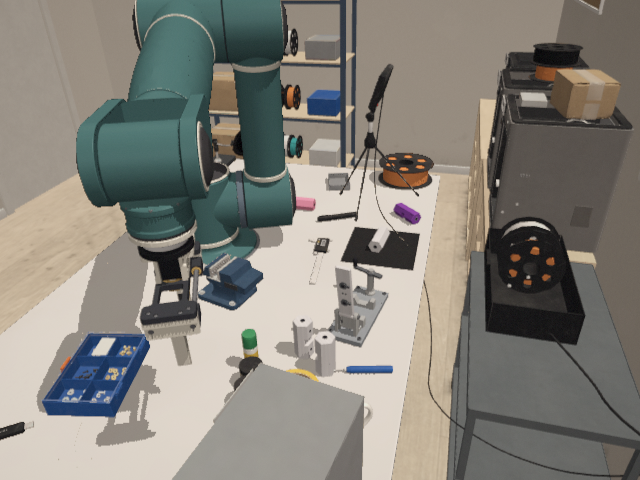

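The top view has the silver spacer on the black mat at (250,198). The jig is at (360,200), with its hinge end and upright leaf at (395,195) and its latch at (332,193).

Candidates for the spacer:
- silver hex on the mat at (250,198)
- purple look-alike at (189,178)
- pink look-alike at (183,296)
- finished spacers standing at (427,208) and (415,228)

I choose the silver one on the mat.

Run:
```python
from h import *
t=dict(np.load("top0.npz")); s=dict(np.load("side0.npz"))
a=cv2.resize(t["color"][150:250,215:445],None,fx=3.4,fy=3.4,interpolation=cv2.INTER_CUBIC)
b=cv2.resize(s["color"][220:390,280:420],None,fx=1.5*1,fy=1.5,interpolation=cv2.INTER_CUBIC)
c=np.zeros((600,800,3),np.uint8); c[:a.shape[0],:a.shape[1]]=a[:,:800]; c[342:342+b.shape[0],:b.shape[1]]=b
cv2.imwrite("pics/close.png",c[...,::-1])
for n,im in(("top",t),("side",s)):
    P=cloud(im); C=im["color"].astype(int); br=C.sum(2); sat=C.max(2)-C.min(2)
    # mat: dark pixels near z 3
    m=(br<120)&(abs(P[...,2]-3)<12)&(P[...,0]>350)&(P[...,0]<750)&(P[...,1]>-50)&(P[...,1]<350)
    m=cv2.morphologyEx(m.astype(np.uint8),cv2.MORPH_OPEN,np.ones((5,5)))
    k,l,stt,_=cv2.connectedComponentsWithStats(m); i=1+stt[1:,4].argmax(); print(n,"mat px",stt[i])
    q=P[l==i]; print(" mat",q.min(0).round(),q.max(0).round(),"z",np.median(q[:,2])); r=cv2.minAreaRect(q[:,:2].astype(np.float32)); print(r)
    hull=cv2.convexHull(np.argwhere(l==i)[:,::-1].astype(np.int32)); hm=np.zeros_like(m); cv2.fillPoly(hm,[hull],1)
    w=((hm>0)&(br>200)).astype(np.uint8); w=cv2.morphologyEx(w,cv2.MORPH_OPEN,np.ones((3,3)))
    k,l2,st2,ce=cv2.connectedComponentsWithStats(w); j=1+st2[1:,4].argmax(); print(" spacer px",st2[j],ce[j])
    q=P[l2==j]; print(" z pct",np.nanpercentile(q[:,2],[5,50,95]).round(1))
    uv=np.argwhere(l2==j)[:,::-1]; g=np.array([plane(im,u,v,39 if n=="top" else 30)[:2] for u,v in uv]).astype(np.float32); print(" rect",cv2.minAreaRect(g), "triple med",np.nanmedian(q,0).round(1))
    j=(P[...,2]>8)&(P[...,0]>400)&(P[...,0]<720)&(P[...,1]<20)&(P[...,1]>-350)&(P[...,2]<250)
    jl=cv2.connectedComponentsWithStats(j.astype(np.uint8))
    for i in range(1,jl[0]):
        if jl[2][i,4]>30: q=P[jl[1]==i]; print(" comp",jl[2][i],q.min(0).round(),q.max(0).round(),np.median(q,0).round())
```

```text
Traceback (most recent call last):
ValueError: attempt to get argmax of an empty sequence
```

View pics/close.png

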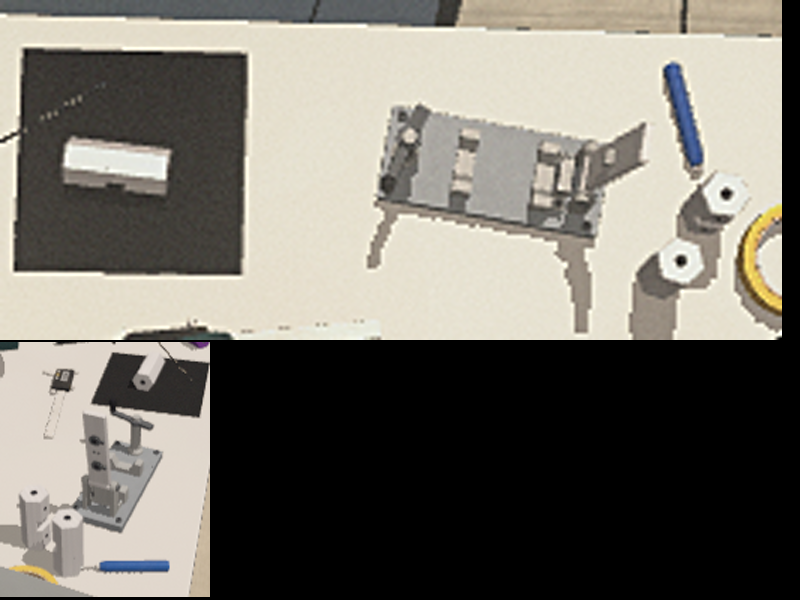

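The crop shows the silver spacer, with its notch as a dark nick on the robot-side flat at crop (118,187). The jig's latch post is at crop (410,135) with its black knob at (388,185), and the leaf is upright at crop (615,160).

Run:
```python
from h import *
t=dict(np.load("top0.npz")); s=dict(np.load("side0.npz"))
for n,im in(("top",t),("side",s)):
    P=cloud(im); C=im["color"].astype(int); br=C.sum(2)
    c0=(235,215) if n=="top" else (400,258)
    print(n,"cal",P[c0[1],c0[0]],C[c0[1],c0[0]])
    m=cv2.morphologyEx((br<220).astype(np.uint8),cv2.MORPH_OPEN,np.ones((3,3)))
    k,l,stt,_=cv2.connectedComponentsWithStats(m); i=l[c0[1],c0[0]]; print(" mat px",stt[i])
    M=(l==i)
    # mat outline by rays
    co=cv2.findContours(M.astype(np.uint8),0,1)[0]; co=max(co,key=len)[:,0]
    g=np.array([plane(im,u,v,3)[:2] for u,v in co]).astype(np.float32); print(" mat rect",cv2.minAreaRect(g),"z",np.nanmedian(P[M][:,2]))
    hm=np.zeros(M.shape,np.uint8); cv2.fillPoly(hm,[cv2.convexHull(co)],1)
    w=cv2.morphologyEx(((hm>0)&(br>(450 if n=="top" else 380))).astype(np.uint8),cv2.MORPH_OPEN,np.ones((3,3)))
    k,l2,st2,ce=cv2.connectedComponentsWithStats(w); 
    for j in range(1,k):
        if st2[j,4]<60: continue
        q=P[l2==j]; print(" bright",st2[j],ce[j].round(1),"cloud med",np.nanmedian(q,0).round(1),"z",np.nanpercentile(q[:,2],[5,50,95]).round(1))
        uv=np.argwhere(l2==j)[:,::-1]; g=np.array([plane(im,u,v,39)[:2] for u,v in uv]).astype(np.float32); print("  rect@39",cv2.boxPoints(cv2.minAreaRect(g)).round(1).tolist())
# jig in top: pixel picks (crop/3.4+offset)
f=lambda x,y:(x/3.4+215,y/3.4+150)
P=cloud(t)
for nm,a,z in(("baseTL",f(391,106),14),("baseBL",f(377,205),14),("baseBR",f(594,238),14),("pivot",f(410,135),80),("knob",f(388,184),97.5),("sadLtop",f(468,133),36),("sadLbot",f(461,187),36),("sadRtop",f(547,150),36),("sadRbot",f(541,198),36)):
    u,v=a; print(nm,np.round(a,1),plane(t,u,v,z).round(1),P[int(round(v)),int(round(u))].round(1))
```

```text
top cal [436.55648399 149.26743749   1.65355612] [72 66 59]
 mat px [ 219  164   68   67 3824]
 mat rect ((493.0458679199219, 97.69416809082031), (199.06591796875, 197.59194946289062), 0.42902496457099915) z 2.9979637994092627
 bright [234 191  31  12 271] [248.9 196.3] cloud med [486.9 106.1  37.7] z [27.4 37.7 43.9]
  rect@39 [[469.6000061035156, 63.099998474121094], [495.79998779296875, 60.79999923706055], [503.29998779296875, 149.1999969482422], [477.1000061035156, 151.39999389648438]]
side cal [554.18165633  48.50721917   1.87383567] [48 44 43]
 mat px [ 342  228   77   41 2095]
 mat rect ((494.83074951171875, 86.22140502929688), (196.12596130371094, 214.03114318847656), 0.4693053066730499) z 3.806557896057086
 bright [369 230  20  22 255] [379.2 238.9] cloud med [489.8  83.5  34.4] z [17.6 34.4 41.3]
  rect@39 [[464.5, 13.199999809265137], [502.5, 9.899999618530273], [513.2000122070312, 132.0], [475.20001220703125, 135.3000030517578]]
baseTL [330.  181.2] [ 544.9 -131.8   14. ] [ 549.6 -132.5   -2.2]
baseBL [325.9 210.3] [ 456.  -121.4   14. ] [ 460.5 -122.4   -4.6]
baseBR [389.7 220. ] [ 432.  -311.5   14. ] [ 434.3 -314.5    1.2]
pivot [335.6 189.7] [ 503.6 -145.2   80. ] [ 500.8 -145.9   88.7]
knob [329.1 204.1] [ 457.6 -126.8   97.5] [ 457.  -126.2  101.7]
sadLtop [352.6 189.1] [ 517.3 -198.    36. ] [ 517.4 -198.9   37.1]
sadLbot [350.6 205. ] [ 469.5 -192.6   36. ] [ 469.7 -193.9   35. ]
sadRtop [375.9 194.1] [ 504.2 -266.7   36. ] [ 506.  -267.9   29.8]
sadRbot [374.1 208.2] [ 461.8 -261.8   36. ] [ 462.7 -261.7   34.8]
```

```bash
python3 -m creep '[{"slide":[0,0,-5],"rotation":[0,0,0.14],"grip":1},{"slide":[0,0,-10],"rotation":[0,0,0.28],"grip":1},{"slide":[0,0,-15],"rotation":[0,0,0.42],"grip":0.5},{"slide":[4,-3,-18],"rotation":[0,0,0.534],"grip":0.43},{"slide":[8,-6,-18],"rotation":[0,0,0.534],"grip":0.43},{"slide":[12,-9,-18],"rotation":[0,0,0.534],"grip":0.43},{"slide":[16,-12,-18],"rotation":[0,0,0.534],"grip":0.43},{"slide":[20,-15,-18],"rotation":[0,0,0.534],"grip":0.43},{"slide":[23,-17,-18],"rotation":[0,0,0.534],"grip":0.43},{"slide":[26,-19,-18],"rotation":[0,0,0.534],"grip":0.43}]'
python3 - <<'E'
from h import *
s=st(); im=cam("wrist"); print(np.array(im["T_tool_cam"]).round(2).tolist(),im["K"].tolist(),im["E"],im["M"].round(2).tolist())
E
```

```text
time: 1.1
tool_pos: [445.0, -322.4, 398.7]
eef_rot: [-0.0, 0.999, -0.043, 0.0]
ft_force: [0.0, 0.1, -0.2]
finger_gap: 40.3
finger_force: 0.0
{'time': 1.1, 'tool_pos': [445.02, -322.43, 398.675], 'eef_rot': [-0.0, 0.999, -0.043, 0.0], 'ft_force': [0.022, 0.131, -0.153], 'finger_gap': 40.272, 'finger_force': 0.0, 'joint_positions': [-0.674, -0.147, 1.412, 0.0, 1.876, 0.983]}
[[0.0, -0.97, -0.26, 71.27], [1.0, 0.0, -0.0, -1.81], [0.0, -0.26, 0.97, -165.67], [0.0, 0.0, 0.0, 1.0]] [[338.24482871570706, 0.0, 317.75315262406275], [0.0, 338.24482871570706, 245.3914272897852], [0.0, 0.0, 1.0]] [ 516.1511428  -326.72098971  564.36083654] [[-0.08, -0.96, -0.26], [-1.0, 0.08, 0.02], [-0.0, 0.26, -0.97]]
```

```bash
python3 - <<'E'
from h import *
im=cam("wrist"); np.savez("w1.npz",**{k:np.array(v) for k,v in im.items()}); save(im,"w1.png")
E
python3 -m creep '[{"slide":[0,-5,0],"rotation":[0,0,0],"grip":0.43},{"slide":[0,-10,0],"rotation":[0,0,0],"grip":0.43},{"slide":[0,-15,2],"rotation":[0,0,0],"grip":0.43},{"slide":[0,-20,4],"rotation":[0,0,0],"grip":0.43},{"slide":[0,-24,6],"rotation":[0,0,0],"grip":0.43},{"slide":[0,-24,6],"rotation":[0,0,0],"grip":0.43},{"slide":[0,-24,6],"rotation":[0,0,0],"grip":0.43},{"slide":[0,-24,6],"rotation":[0,0,0],"grip":0.43},{"slide":[0,-24,6],"rotation":[0,0,0],"grip":0.43},{"slide":[0,-24,6],"rotation":[0,0,0],"grip":0.43}]'
python3 - <<'E'
from h import *
im=cam("wrist"); np.savez("w2.npz",**{k:np.array(v) for k,v in im.items()}); save(im,"w2.png")
a=cv2.imread("pics/w1.png")[100:400,120:520];b=cv2.imread("pics/w2.png")[100:400,100:640]
cv2.imwrite("pics/ww.png",np.vstack([np.pad(a,((0,0),(0,140),(0,0))),b]))
E
```

```text
time: 2.2
tool_pos: [465.1, -86.6, 339.0]
eef_rot: [0.0, 0.999, -0.044, 0.0]
ft_force: [-0.4, 0.3, 0.1]
finger_gap: 39.8
finger_force: 0.0
```

View pics/ww.png

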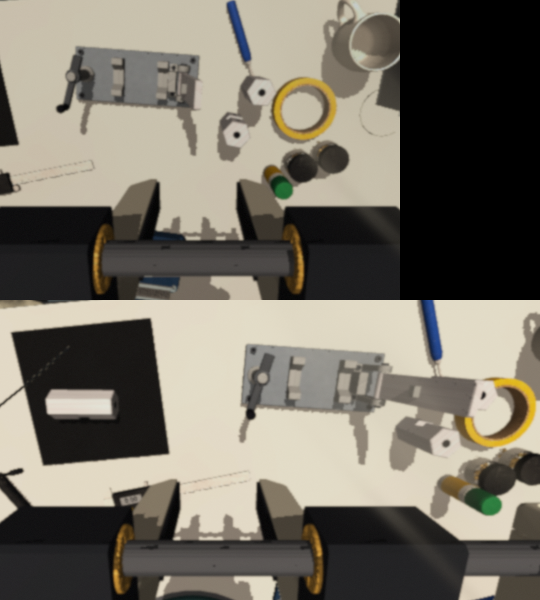

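The upper panel (w1) shows the jig at (60–200, 45–110). The lower panel (w2) shows the spacer at (47–118, 390–420) and the jig at (243–385, 345–412), with the latch post at (262,378) and black knob at (250,413).

Run:
```python
from h import *
L={n:dict(np.load(n+".npz")) for n in("w1","w2")}
boxes={"w1":(175,130,330,225),"w2":(320,130,490,235)}
for n,im in L.items():
    C=im["color"].astype(int); x0,y0,x1,y1=boxes[n]
    P=cloud(im)
    m=np.zeros(C.shape[:2],np.uint8)
    d=(C[...,0]-C[...,2]); br=C.sum(2)
    m[y0:y1,x0:x1]=((d<14)&(br>250)&(br<560))[y0:y1,x0:x1]
    m=cv2.morphologyEx(m,cv2.MORPH_OPEN,np.ones((3,3)))
    k,l,s_,_=cv2.connectedComponentsWithStats(m); i=1+s_[1:,4].argmax(); print(n,"base px",s_[i],C[int(y0+30),x0+40])
    lo=(P[...,2]<30)&(l==i)
    uv=np.argwhere(lo)[:,::-1]; g=np.array([plane(im,u,v,14)[:2] for u,v in uv]).astype(np.float32)
    print(" base rect",cv2.boxPoints(cv2.minAreaRect(g)).round(1).tolist(), "z",np.nanmedian(P[lo][:,2]))
    # black knob
    k=np.zeros_like(m); k[y0:y1,x0-10:x1]=(br<130)[y0:y1,x0-10:x1]
    kk,l,s_,ce=cv2.connectedComponentsWithStats(k)
    for j in range(1,kk):
        if s_[j,4]>12:
            q=P[l==j]; print(" dark",s_[j],ce[j].round(1),np.nanmedian(q,0).round(1))
    hi=np.nanmax(np.where((P[...,0]>440)&(P[...,0]<560)&(P[...,1]<-250)&(P[...,1]>-330),P[...,2],0)); print(" leaf max z",hi)
    q=P[y0:y1,x0:x1].reshape(-1,3); q=q[(q[:,2]>31)&(q[:,2]<42)]
    print(" saddle-top pts",len(q),cv2.minAreaRect(q[:,:2].astype(np.float32)) if len(q) else "")
im=L["w2"];C=im["color"].astype(int);br=C.sum(2);P=cloud(im)
w=np.zeros(br.shape,np.uint8); w[170:240,135:235]=(br>400)[170:240,135:235]
k,l,s_,ce=cv2.connectedComponentsWithStats(w); i=1+s_[1:,4].argmax(); print("spacer",s_[i],np.nanmedian(P[l==i],0),np.nanpercentile(P[l==i][:,2],[5,50,90]))
uv=np.argwhere(l==i)[:,::-1]; g=np.array([plane(im,u,v,39)[:2] for u,v in uv]).astype(np.float32); print(cv2.minAreaRect(g),cv2.boxPoints(cv2.minAreaRect(g)).round(1).tolist())
q=P[l==i]; q=q[q[:,2]>36]; print("top flat",cv2.boxPoints(cv2.minAreaRect(q[:,:2].astype(np.float32))).round(1).tolist(),np.median(q,0))
cv2.imwrite("pics/w2c.png",np.vstack([cv2.resize(im["color"][165:235,110:260],None,fx=4,fy=4,interpolation=2),cv2.resize(im["color"][135:215,335:485],None,fx=4,fy=4,interpolation=2)])[...,::-1])
```

```text
w1 base px [ 202  147  117   58 3606] [124 123 119]
 base rect [[435.0, -311.20001220703125], [517.2999877929688, -324.0], [545.5, -143.0], [463.20001220703125, -130.1999969482422]] z 13.691065430165963
 dark [198 169  12  11  87] [202.9 174.7] [ 503.5 -150.3   51.6]
 dark [200 193   4   4  13] [201.6 194.6] [ 471.6 -131.5   17.6]
 dark [178 204  11   8  61] [182.9 207.3] [ 462.5 -128.3   94.8]
 leaf max z 524.8756439223612
 saddle-top pts 407 ((492.5138854980469, -214.16390991210938), (144.8033447265625, 57.910179138183594), 81.1667251586914)
w2 base px [ 342  145  142   66 5386] [139 138 135]
 base rect [[435.70001220703125, -309.5], [517.5, -322.29998779296875], [547.2999877929688, -131.0], [465.6000061035156, -118.19999694824219]] z 13.65032265030544
 dark [347 209   7  10  56] [349.9 213.3] [ 464.2 -124.    96.9]
 leaf max z 201.30496459155523
 saddle-top pts 577 ((492.234619140625, -216.3165283203125), (166.0703125, 57.93528366088867), 81.36100769042969)
spacer [ 146  190   67   25 1595] [489.78361369 106.76665841  38.03748446] [23.34908429 38.03748446 39.57529211]
((489.7457275390625, 104.84429931640625), (92.74910736083984, 33.11371994018555), 85.03538513183594) [[469.20001220703125, 60.099998474121094], [502.20001220703125, 57.20000076293945], [510.29998779296875, 149.60000610351562], [477.29998779296875, 152.5]]
top flat [[469.0, 63.599998474121094], [492.8999938964844, 61.5], [500.6000061035156, 150.60000610351562], [476.79998779296875, 152.6999969482422]] [484.71123891 107.34922055  38.63369167]
```

View pics/w2c.png

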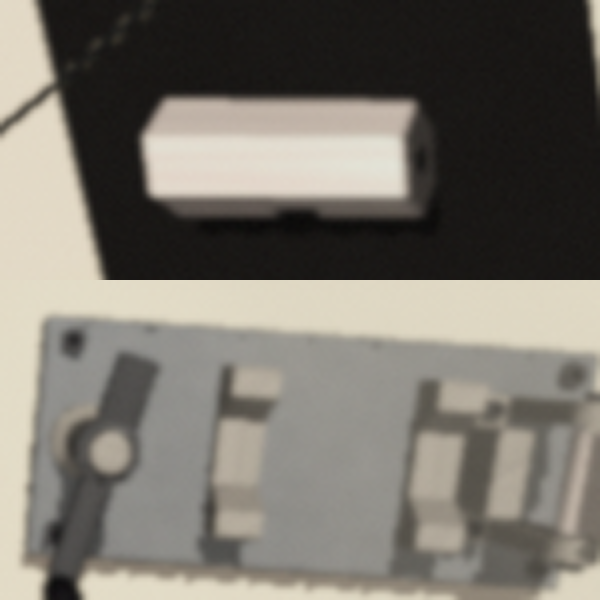

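The crop confirms the choice: a bright hex with the notch nick mid-length on its robot-side lower flat, and no rod or pink tint.

Measured values:
- **Spacer:** centre about (485,107), yaw −0.086 rad.
- **Jig:** origin about (490.3,−228.2), yaw −0.154 rad.
- **Latch:** about 0.25 rad.

Next is the approach behind the spacer.

```bash
python3 -m creep '[{"slide":[-0.7,-2.8,4],"rotation":[0,0,0],"grip":0.43},{"slide":[-1.4,-5.6,8],"rotation":[0,0,0],"grip":0.43},{"slide":[-2.1,-8.4,12],"rotation":[0,0,0],"grip":0.43},{"slide":[-2.8,-11.2,16],"rotation":[0,0,0],"grip":0.43},{"slide":[-3.5,-14,20],"rotation":[0,0,0],"grip":0.43},{"slide":[-4.2,-16.8,24],"rotation":[0,0,0],"grip":0.43},{"slide":[-5,-19.5,27],"rotation":[0,0,0],"grip":0.43},{"slide":[-5,-19.5,29],"rotation":[0,0,0],"grip":0.43},{"slide":[-5,-19.5,31],"rotation":[0,0,0],"grip":0.43},{"slide":[-5,-19.5,32.5],"rotation":[0,0,0],"grip":0.43}]'
python3 - <<'E'
from h import *
st(); im=cam("wrist"); P=cloud(im)
q=P[(P[...,2]>35)&(P[...,2]<43)&(P[...,0]>450)&(P[...,0]<530)&(P[...,1]>30)&(P[...,1]<180)]
r=cv2.minAreaRect(q[:,:2].astype(np.float32)); print(len(q),r,cv2.boxPoints(r).round(1).tolist())
E
```

```text
time: 3.25
tool_pos: [431.8, 112.9, 12.5]
eef_rot: [0.0, 0.999, -0.043, -0.0]
ft_force: [0.0, 0.4, -0.1]
finger_gap: 39.9
finger_force: 0.0
{'time': 3.25, 'tool_pos': [431.803, 112.889, 12.51], 'eef_rot': [0.0, 0.999, -0.043, -0.0], 'ft_force': [0.047, 0.367, -0.144], 'finger_gap': 39.878, 'finger_force': 0.0, 'joint_positions': [0.199, -0.265, 2.145, -0.0, 1.262, 1.856]}
12789 ((484.77569580078125, 107.25447082519531), (90.839111328125, 26.155065536499023), 85.10997772216797) [[467.8999938964844, 63.099998474121094], [493.8999938964844, 60.900001525878906], [501.70001220703125, 151.39999389648438], [475.6000061035156, 153.60000610351562]]
```

```bash
python3 -m creep '[{"slide":[1.3,0.4,0],"rotation":[0,0,0],"grip":0.43},{"slide":[2.4,0.4,0],"rotation":[0,0,0],"grip":0.43},{"slide":[2.65,0.4,-0.25],"rotation":[0,0,0],"grip":0.43},{"slide":[2.85,0.4,-0.5],"rotation":[0,0,0],"grip":0.43},{"slide":[3.1,0.4,-0.75],"rotation":[0,0,0],"grip":0.43},{"slide":[3.3,0.4,-0.95],"rotation":[0,0,0],"grip":0.43},{"slide":[3.55,0.4,-1.15],"rotation":[0,0,0],"grip":0.43},{"slide":[3.8,0.4,-1.3],"rotation":[0,0,0],"grip":0.43},{"slide":[4.05,0.4,-1.45],"rotation":[0,0,0],"grip":0.43},{"slide":[4.2,0.4,-1.5],"rotation":[0,0,0],"grip":0.43}]'
python3 - <<'E'
from h import *
im=cam("wrist"); P=cloud(im)
q=P[(P[...,2]>12)&(P[...,2]<60)&(P[...,0]>475)&(P[...,0]<550)&(P[...,1]>30)&(P[...,1]<180)]
print(np.percentile(q[:,2],[5,50,90,99]).round(1)); q=q[q[:,2]>35]
r=cv2.minAreaRect(q[:,:2].astype(np.float32)); print(len(q),r)
E
```

```text
time: 4.3
tool_pos: [473.8, 105.5, 28.9]
eef_rot: [-0.0, 0.999, -0.043, 0.0]
ft_force: [0.3, 0.7, 0.3]
finger_gap: 40.2
finger_force: 0.0
[25.8 38.8 41.1 58.3]
10928 ((496.6394958496094, 106.57966613769531), (90.30875396728516, 46.47776412963867), 85.19407653808594)
```

```bash
python3 -m creep '[{"slide":[-1,0,0],"rotation":[0,0,0],"grip":0.43},{"slide":[-2,0,0.5],"rotation":[0,0,0],"grip":0.43},{"slide":[-2.2,0,1.6],"rotation":[0,0,0],"grip":0.43},{"slide":[-2.2,0,1.6],"rotation":[0,0,0],"grip":0.43},{"slide":[-2.2,0,1.6],"rotation":[0,0,0],"grip":0.43},{"slide":[-2.2,0,1.6],"rotation":[0,0,0],"grip":0.43},{"slide":[-2.2,0,1.6],"rotation":[0,0,0],"grip":0.43},{"slide":[-2.2,0,1.6],"rotation":[0,0,0],"grip":0.43},{"slide":[-2.2,0,1.6],"rotation":[0,0,0],"grip":0.43},{"slide":[-2.2,0,1.6],"rotation":[0,0,0],"grip":0.43}]'
python3 - <<'E'
from h import *
im=cam("wrist"); P=cloud(im); save(im,"r1.png",(160,0,480,240),2)
q=P[(P[...,2]>35)&(P[...,2]<42)&(P[...,0]>480)&(P[...,0]<550)&(P[...,1]>30)&(P[...,1]<180)]
r=cv2.minAreaRect(q[:,:2].astype(np.float32)); print(len(q),r,np.median(q[:,2]),cv2.boxPoints(r).round(1).tolist())
E
```

```text
time: 5.35
tool_pos: [451.6, 107.4, 12.7]
eef_rot: [-0.0, 0.999, -0.043, 0.0]
ft_force: [-0.1, -0.0, -0.6]
finger_gap: 39.8
finger_force: 0.0
12271 ((508.5023193359375, 105.48932647705078), (90.37213134765625, 26.14061164855957), 85.12290954589844) 38.515969549250826 [[491.6000061035156, 61.599998474121094], [517.7000122070312, 59.400001525878906], [525.4000244140625, 149.39999389648438], [499.29998779296875, 151.60000610351562]]
```

View pics/r1.png

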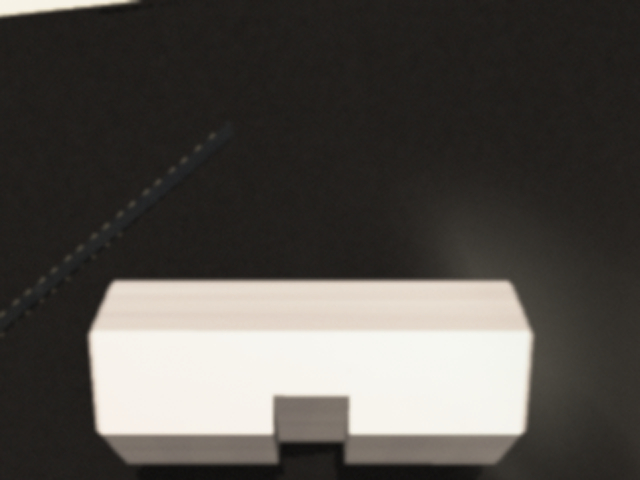

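The picture shows the notch now on the near upper flat (crop 275–350, 395–470), so one roll is done. The second roll follows.

```bash
python3 -m creep '[{"slide":[1.5,0,0],"rotation":[0,0,0],"grip":0.43},{"slide":[2.75,0,0],"rotation":[0,0,0],"grip":0.43},{"slide":[3,0,-0.25],"rotation":[0,0,0],"grip":0.43},{"slide":[3.2,0,-0.5],"rotation":[0,0,0],"grip":0.43},{"slide":[3.45,0,-0.75],"rotation":[0,0,0],"grip":0.43},{"slide":[3.65,0,-0.95],"rotation":[0,0,0],"grip":0.43},{"slide":[3.9,0,-1.15],"rotation":[0,0,0],"grip":0.43},{"slide":[4.15,0,-1.3],"rotation":[0,0,0],"grip":0.43},{"slide":[4.4,0,-1.45],"rotation":[0,0,0],"grip":0.43},{"slide":[4.5,0,-1.5],"rotation":[0,0,0],"grip":0.43}]'
python3 -m creep '[{"slide":[-1,0,0],"rotation":[0,0,0],"grip":0.43},{"slide":[-2,0,0],"rotation":[0,0,0],"grip":0.6},{"slide":[-2.5,0,-4],"rotation":[0,0,0],"grip":1},{"slide":[-2.5,0,-8],"rotation":[0,0,0],"grip":1},{"slide":[-2.5,0,-12],"rotation":[0,0,0],"grip":1},{"slide":[-2.5,0,-12],"rotation":[0,0,0],"grip":1},{"slide":[-2.5,0,-12],"rotation":[0,0,0],"grip":1},{"slide":[-2.5,0,-12],"rotation":[0,0,0],"grip":1},{"slide":[-2.5,0,-12],"rotation":[0,0,0],"grip":1},{"slide":[-2.5,0,-12],"rotation":[0,0,0],"grip":1}]'
python3 - <<'E'
from h import *
im=cam("wrist"); P=cloud(im); save(im,"r2.png",(160,80,480,320),2)
q=P[(P[...,2]>35)&(P[...,2]<43)&(P[...,0]>480)&(P[...,0]<580)&(P[...,1]>30)&(P[...,1]<180)]
r=cv2.minAreaRect(q[:,:2].astype(np.float32)); print(len(q),r,np.median(q[:,2]),cv2.boxPoints(r).round(1).tolist())
E
```

```text
time: 6.4
tool_pos: [496.7, 103.5, 27.9]
eef_rot: [-0.0, 0.999, -0.043, 0.0]
ft_force: [0.9, -0.9, 0.2]
finger_gap: 39.9
finger_force: 0.0
time: 7.4
tool_pos: [471.1, 105.6, 146.6]
eef_rot: [0.0, 0.999, -0.043, -0.001]
ft_force: [0.1, 0.1, -0.4]
finger_gap: 92.6
finger_force: 0.0
2976 ((530.484619140625, 103.862548828125), (90.05899047851562, 25.794471740722656), 85.1317367553711) 38.51859108836223 [[513.7999877929688, 60.099998474121094], [539.5, 57.900001525878906], [547.2000122070312, 147.60000610351562], [521.5, 149.8000030517578]]
```

View pics/r2.png

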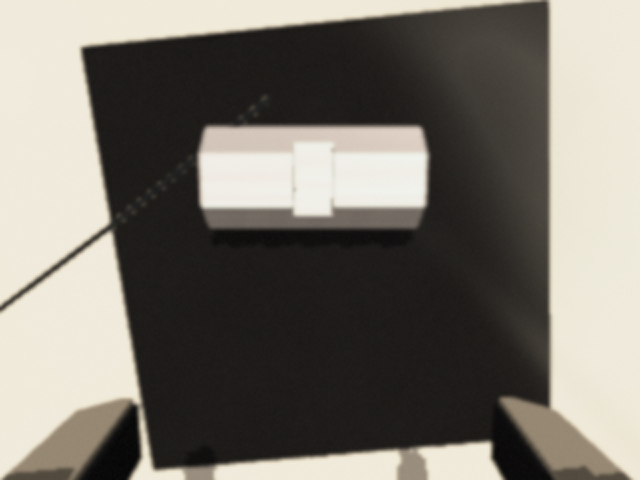

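Notch up: it shows at crop (313,180) on the top flat. Next I refine the centre by ray casting on the colour edges.

Run:
```python
from h import *
s=st(); im=cam("wrist")
g=np.array([plane(im,160+u/2,80+v/2,39)[:2] for u,v in((200,152),(426,152),(427,208),(199,208))]); print(g.round(1).tolist(),g.mean(0)); print("notch",plane(im,160+313/2,80+180/2,39))
y=(g[0]+g[3]-g[1]-g[2]);y/=np.linalg.norm(y);print("dir",y)
r=rot(s["eef_rot"]); c=(g.mean(0)+[530.5,103.9])/2; c=g.mean(0); print("tool delta to centre",r.T@np.array([c[0]-s["tool_pos"][0],c[1]-s["tool_pos"][1],8-s["tool_pos"][2]]), r.round(4).tolist())
```

```text
{'time': 7.45, 'tool_pos': [471.18, 105.609, 146.825], 'eef_rot': [0.0, 0.999, -0.043, -0.001], 'ft_force': [-0.387, -0.331, -0.42], 'finger_gap': 92.737, 'finger_force': 0.0, 'joint_positions': [0.168, -0.286, 1.934, 0.0, 1.494, 1.825]}
[[544.9, 146.5], [537.4, 58.5], [515.8, 59.0], [523.5, 149.6]] [530.41990923 103.38736736]
notch [530.53325276 103.37618285  39.        ]
dir [0.0848689  0.99639213]
tool delta to centre [ 59.38549751  -2.93167523 138.74954319] [[0.9963, -0.0861, -0.0013], [-0.0861, -0.9963, -0.0002], [-0.0013, 0.0003, -1.0]]
```

```bash
python3 -m creep '[{"slide":[0.6,-0.03,0],"rotation":[0,0,-0.149],"grip":1},{"slide":[1.2,-0.06,0],"rotation":[0,0,-0.298],"grip":1},{"slide":[1.8,-0.1,1],"rotation":[0,0,-0.447],"grip":1},{"slide":[2.4,-0.15,2],"rotation":[0,0,-0.596],"grip":1},{"slide":[3,-0.2,3],"rotation":[0,0,-0.745],"grip":1},{"slide":[3.6,-0.25,4],"rotation":[0,0,-0.894],"grip":1},{"slide":[4.2,-0.29,5],"rotation":[0,0,-1.043],"grip":1},{"slide":[4.8,-0.29,6],"rotation":[0,0,-1.192],"grip":1},{"slide":[5.4,-0.29,7],"rotation":[0,0,-1.341],"grip":1},{"slide":[5.94,-0.29,8],"rotation":[0,0,-1.49],"grip":1}]'
python3 -m creep '[{"slide":[0,0,0],"rotation":[0,0,-0.08],"grip":1},{"slide":[0,0,1.5],"rotation":[0,0,-0.08],"grip":1},{"slide":[0,0,3],"rotation":[0,0,-0.08],"grip":1},{"slide":[0,0,4.5],"rotation":[0,0,-0.08],"grip":1},{"slide":[0,0,5.5],"rotation":[0,0,-0.08],"grip":1},{"slide":[0,0,5.9],"rotation":[0,0,-0.08],"grip":1},{"slide":[0,0,5.9],"rotation":[0,0,-0.08],"grip":0},{"slide":[0,0,5.9],"rotation":[0,0,-0.08],"grip":0},{"slide":[0,0,5.9],"rotation":[0,0,-0.08],"grip":0},{"slide":[0,0,5.9],"rotation":[0,0,-0.08],"grip":0}]'
python3 -c "
from h import *
st()"
```

```text
time: 8.5
tool_pos: [531.1, 103.4, 66.9]
eef_rot: [-0.0, 0.762, 0.648, -0.0]
ft_force: [1.0, 0.1, 0.9]
finger_gap: 92.7
finger_force: 0.0
time: 9.5
tool_pos: [531.2, 103.5, 9.2]
eef_rot: [0.0, 0.737, 0.676, 0.0]
ft_force: [0.4, -0.1, 0.3]
finger_gap: 65.3
finger_force: 0.0
{'time': 9.5, 'tool_pos': [531.195, 103.466, 9.177], 'eef_rot': [0.0, 0.737, 0.676, 0.0], 'ft_force': [0.393, -0.106, 0.25], 'finger_gap': 65.321, 'finger_force': 0.0, 'joint_positions': [0.145, -0.036, 1.95, 0.0, 1.227, 0.232]}
```

```bash
python3 -m creep '[{"slide":[0,0,0],"rotation":[0,0,0],"grip":0},{"slide":[0,0,0],"rotation":[0,0,0],"grip":0},{"slide":[0,0,0],"rotation":[0,0,0],"grip":0},{"slide":[0,0,0],"rotation":[0,0,0],"grip":0},{"slide":[0,0,0],"rotation":[0,0,0],"grip":0},{"slide":[0,0,-0.5],"rotation":[0,0,0],"grip":0},{"slide":[0,0,-1],"rotation":[0,0,0],"grip":0},{"slide":[0,0,-2],"rotation":[0,0,0],"grip":0},{"slide":[0,0,-2.5],"rotation":[0,0,0],"grip":0},{"slide":[0,0,-2.5],"rotation":[0,0,0],"grip":0}]'
python3 - <<'E'
from h import *
s=st(); im=cam("wrist"); P=cloud(im); save(im,"g1.png",(160,160,480,400),2)
E
```

```text
time: 10.5
tool_pos: [531.5, 103.5, 34.9]
eef_rot: [0.0, 0.737, 0.676, 0.001]
ft_force: [0.3, -0.2, -2.8]
finger_gap: 39.0
finger_force: 30.0
{'time': 10.5, 'tool_pos': [531.474, 103.496, 34.894], 'eef_rot': [0.0, 0.737, 0.676, 0.001], 'ft_force': [0.334, -0.205, -2.807], 'finger_gap': 38.978, 'finger_force': 29.999, 'joint_positions': [0.145, -0.063, 1.931, 0.0, 1.273, 0.232]}
```

View pics/g1.png

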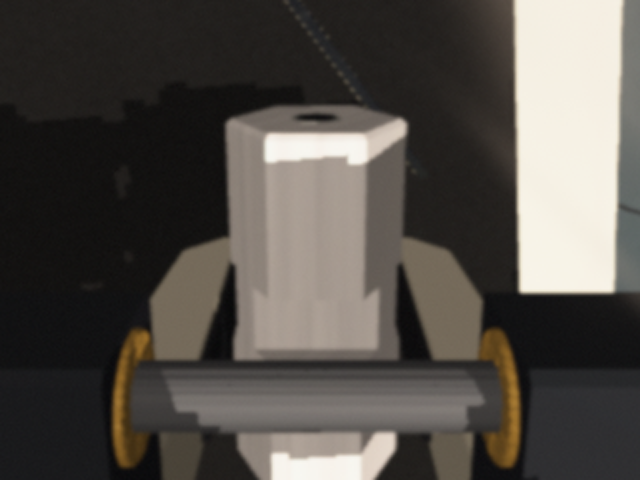

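The spacer is held, with the far end at crop (315,120) and the notch at (315,320), and it looks symmetric. I check its roll and its offset in the hand from depth.

Run:
```python
from h import *
s=arm.get_state(); im=cam("wrist"); P=cloud(im); r=rot(s["eef_rot"]); T=(P-s["tool_pos"])@r
# top flat region, crop px -> full
def fit(a):
    a=a[~np.isnan(a).any(1)]; c=a.mean(0); n=np.linalg.svd(a-c)[2][2]; n*=-np.sign(n[2]); return c.round(1),n.round(3)
for nm,(u0,v0,u1,v1) in {"top":(275,180,365,280),"topnarrow":(285,190,355,280)}.items():
    b=T[160+v0//2:160+v1//2,160+u0//2:160+u1//2].reshape(-1,3); print(nm,fit(b),(b[:,0].min(),b[:,0].max()))
b=T[160+305//2:160+340//2,160+270//2:160+365//2].reshape(-1,3); print("notch floor",fit(b))
# outline in tool xy for spacer pts above (tool z between -40 and 0)
m=(T[...,2]>-45)&(T[...,2]<8)&(abs(T[...,1])<24)&(T[...,0]>12)&(T[...,0]<70)
q=T[m]; print(len(q),"x max",np.percentile(q[:,0],[50,99,99.8]).round(1),"y rng",np.percentile(q[:,1],[1,99]).round(1))
for x in (20,30,40): 
    k=q[abs(q[:,0]-x)<2]; t=k[k[:,2]<np.percentile(k[:,2],50)+0]; print(x,"y range",k[:,1].min().round(1),k[:,1].max().round(1),"z top",np.percentile(k[:,2],[5,20]).round(1))
print("end-face px rays at top z:",[ (r.T@(plane(im,160+u/2,160+v/2,s["tool_pos"][2]+31)-s["tool_pos"])).round(1).tolist() for u,v in((265,137),(367,137),(253,292),(380,292),(257,350),(375,350))])
```

```text
top (array([ 24.3,   0.1, -29.9]), array([-0.008, -0.004, -1.   ])) (np.float64(nan), np.float64(nan))
topnarrow (array([ 23.1,   0.1, -29.9]), array([-0.013, -0.009, -1.   ])) (np.float64(nan), np.float64(nan))
notch floor (array([ -0.9,  -0.3, -22.8]), array([-0.014,  0.003, -1.   ]))
7271 x max [31.8 45.3 45.4] y rng [-20.7  19.5]
20 y range -21.4 19.8 z top [-30.7 -30.1]
30 y range -21.3 20.0 z top [-30.8 -30.3]
40 y range -21.3 20.3 z top [-30.7 -30.2]
end-face px rays at top z: [[44.6, -10.8, -31.0], [44.6, 10.0, -31.0], [10.3, -14.0, -31.0], [10.3, 13.5, -31.0], [-3.7, -13.4, -31.0], [-3.7, 12.8, -31.0]]
```

```bash
python3 -m creep '[{"slide":[0,0,-3],"rotation":[0,0,0],"grip":0},{"slide":[-1,0,-6],"rotation":[0,0,0],"grip":0},{"slide":[-3,0,-9],"rotation":[0,0,0.02],"grip":0},{"slide":[-6,-0.2,-11.5],"rotation":[0,0,0.04],"grip":0},{"slide":[-9.5,-0.4,-13.5],"rotation":[0,0,0.06],"grip":0},{"slide":[-13.5,-0.6,-14],"rotation":[0,0,0.0685],"grip":0},{"slide":[-17.5,-0.7,-14],"rotation":[0,0,0.0685],"grip":0},{"slide":[-21.5,-0.8,-14],"rotation":[0,0,0.0685],"grip":0},{"slide":[-25,-0.9,-14],"rotation":[0,0,0.0685],"grip":0},{"slide":[-28,-1,-14],"rotation":[0,0,0.0685],"grip":0}]'
python3 -m creep '[{"slide":[-1.5,0,0],"rotation":[0,0,0],"grip":0},{"slide":[-3,0,0],"rotation":[0,0,0],"grip":0},{"slide":[-3.4,0,0],"rotation":[0,0,0],"grip":0},{"slide":[-3.4,0,0],"rotation":[0,0,0],"grip":0},{"slide":[-3.4,0,0],"rotation":[0,0,0],"grip":0},{"slide":[-3.4,0,0],"rotation":[0,0,0],"grip":0},{"slide":[-3.4,0,0],"rotation":[0,0,0],"grip":0},{"slide":[-3.4,0,0],"rotation":[0,0,0],"grip":0},{"slide":[-3.4,0,0],"rotation":[0,0,0],"grip":0},{"slide":[-3.4,0,0],"rotation":[0,0,0],"grip":0}]'
python3 - <<'E'
from h import *
s=st(); im=cam("wrist"); np.savez("j1.npz",**{k:np.array(v) for k,v in im.items()}); save(im,"j1.png",(120,60,520,400),1.6)
E
```

```text
time: 11.6
tool_pos: [496.0, -176.4, 173.3]
eef_rot: [-0.0, 0.76, 0.65, -0.0]
ft_force: [0.5, 1.0, -3.2]
finger_gap: 38.5
finger_force: 30.0
time: 12.6
tool_pos: [491.4, -208.2, 173.7]
eef_rot: [-0.0, 0.76, 0.65, 0.0]
ft_force: [-0.0, 0.6, -3.5]
finger_gap: 38.7
finger_force: 30.0
{'time': 12.6, 'tool_pos': [491.391, -208.152, 173.661], 'eef_rot': [-0.0, 0.76, 0.65, 0.0], 'ft_force': [-0.027, 0.573, -3.539], 'finger_gap': 38.72, 'finger_force': 29.999, 'joint_positions': [-0.449, -0.18, 1.803, 0.0, 1.518, -0.293]}
```

View pics/j1.png

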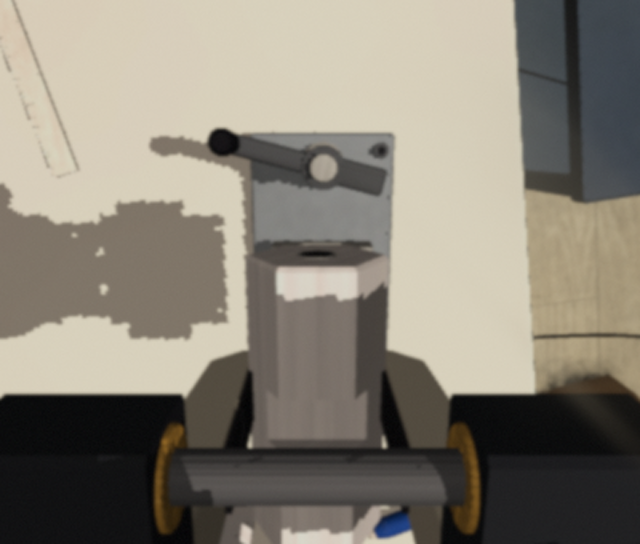

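The picture shows the jig base from (245,134) to (393,250), the latch pivot cap at (323,167) and the knob at (223,142).

Run:
```python
from h import *
im=dict(np.load("j1.npz")); s=arm.get_state(); r=rot(s["eef_rot"]); t=np.array(s["tool_pos"])
C=im["color"].astype(int); d=C[...,0]-C[...,2]; g=cv2.cvtColor(im["color"],cv2.COLOR_RGB2GRAY).astype(int)
F=lambda u,v,z: r.T@(plane(im,u,v,z)-t)
L=[];Rr=[]
for v in range(60+175//2+20,60+240*10//16,2):
    row=(d[v]<14)
    seg=np.where(row[260:380])[0]+260
    # right edge: strongest gradient between cols 355..375 ; left 265..285
    gr=np.abs(np.diff(g[v])); ur=352+gr[352:380].argmax()+.5; ul=262+gr[262:290].argmax()+.5
    L.append(F(ul,v,14)); Rr.append(F(ur,v,14))
L=np.array(L);Rr=np.array(Rr); print("left\n",L[:, :2].round(1).tolist(),"\nright\n",Rr[:,:2].round(1).tolist())
print("median y",np.median(L[:,1]),np.median(Rr[:,1]))
for u in (290,300,330,350):
    gr=np.abs(np.diff(g[:,u])); v=135+gr[135:155].argmax()+.5; print("end edge",F(u,v,14).round(1))
uu=lambda u,v:(120+u/1.6,60+v/1.6)
P=cloud(im)
for n,(u,v),z in(("pivot",(323,167),85),("knob",(223,142),97.5)):
    a=uu(u,v); print(n,F(*a,z).round(1),P[int(a[1]),int(a[0])].round(1),(r.T@(P[int(a[1]),int(a[0])]-t)).round(1))
print(r.round(3).tolist())
```

```text
left
 [[62.5, -45.9], [60.6, -46.0], [58.8, -44.2], [57.0, -45.2], [55.1, -45.2], [53.3, -44.3], [51.4, -44.4], [49.5, -44.5], [47.7, -43.6], [45.8, -44.6], [43.9, -44.7], [42.0, -44.7], [40.1, -44.8], [38.2, -43.9], [36.3, -44.0], [34.4, -45.0], [32.5, -45.0], [30.6, -45.1], [28.7, -44.2], [26.7, -44.3], [24.8, -45.3], [22.8, -45.4]] 
right
 [[62.6, 44.1], [60.8, 44.2], [58.9, 44.2], [57.1, 44.3], [55.2, 44.4], [53.4, 44.4], [51.5, 44.5], [49.7, 43.6], [47.8, 43.7], [45.9, 43.8], [44.0, 43.9], [42.1, 43.9], [40.3, 44.0], [38.4, 44.1], [36.5, 44.1], [34.5, 44.2], [32.6, 44.3], [30.7, 44.3], [28.8, 44.4], [26.8, 44.5], [24.9, 44.6], [23.0, 44.6]]
median y -44.69341984374725 44.22038872596056
end edge [ 84.5 -26.2 159.7]
end edge [ 84.5 -17.  159.7]
end edge [ 84.5  10.6 159.7]
end edge [ 84.6  29.  159.7]
pivot [66.8  2.4 88.7] [ 503.5 -142.3   82.5] [67.   1.7 91.2]
knob [ 77.5 -40.8  76.2] [ 462.9 -124.8   97.7] [ 78.  -41.   75.9]
[[0.155, 0.988, 0.0], [0.988, -0.155, -0.0], [-0.0, 0.0, -1.0]]
```

```bash
python3 -m creep '[{"slide":[-0.7,0.1,0],"rotation":[0,0,0],"grip":0},{"slide":[-1.6,0.23,1],"rotation":[0,0,0],"grip":0},{"slide":[-1.6,0.23,4],"rotation":[0,0,0],"grip":0},{"slide":[-1.6,0.23,7],"rotation":[0,0,0],"grip":0},{"slide":[-1.6,0.23,10],"rotation":[0,0,0],"grip":0},{"slide":[-1.6,0.23,11.5],"rotation":[0,0,0],"grip":0},{"slide":[-1.6,0.23,12.5],"rotation":[0,0,0],"grip":0},{"slide":[-1.6,0.23,13.2],"rotation":[0,0,0],"grip":0},{"slide":[-1.6,0.23,13.7],"rotation":[0,0,0],"grip":0},{"slide":[-1.6,0.23,13.9],"rotation":[0,0,0],"grip":0}]'; python3 -c "
from h import *
st()"
```

```text
time: 13.65
tool_pos: [491.5, -224.6, 35.0]
eef_rot: [0.0, 0.76, 0.65, 0.0]
ft_force: [0.8, 0.2, -3.5]
finger_gap: 38.9
finger_force: 30.0
{'time': 13.65, 'tool_pos': [491.45, -224.587, 34.953], 'eef_rot': [0.0, 0.76, 0.65, 0.0], 'ft_force': [0.843, 0.195, -3.486], 'finger_gap': 38.925, 'finger_force': 29.999, 'joint_positions': [-0.476, -0.065, 1.932, -0.0, 1.274, -0.32]}
```

```bash
python3 -m creep '[{"slide":[0,0,0.1],"rotation":[0,0,0],"grip":0},{"slide":[0,0,0.2],"rotation":[0,0,0],"grip":0},{"slide":[0,0,0.3],"rotation":[0,0,0],"grip":0},{"slide":[0,0,0.4],"rotation":[0,0,0],"grip":0},{"slide":[0,0,0.5],"rotation":[0,0,0],"grip":0},{"slide":[0,0,0.55],"rotation":[0,0,0],"grip":0},{"slide":[0,0,0.6],"rotation":[0,0,0],"grip":0},{"slide":[0,0,0.6],"rotation":[0,0,0],"grip":0},{"slide":[0,0,0.6],"rotation":[0,0,0],"grip":0},{"slide":[0,0,0.6],"rotation":[0,0,0],"grip":0}]'; python3 -c "
from h import *
st()"
```

```text
time: 14.65
tool_pos: [491.2, -224.4, 28.7]
eef_rot: [0.0, 0.76, 0.65, 0.0]
ft_force: [-0.1, 1.2, -2.6]
finger_gap: 38.9
finger_force: 30.0
{'time': 14.65, 'tool_pos': [491.183, -224.411, 28.678], 'eef_rot': [0.0, 0.76, 0.65, 0.0], 'ft_force': [-0.073, 1.197, -2.648], 'finger_gap': 38.903, 'finger_force': 29.999, 'joint_positions': [-0.476, -0.059, 1.938, 0.0, 1.263, -0.32]}
```

```bash
python3 -m creep '[{"slide":[0,0,0.03],"rotation":[0,0,0],"grip":0},{"slide":[0,0,0.06],"rotation":[0,0,0],"grip":0},{"slide":[-0.05,0,0.08],"rotation":[0,0,0],"grip":0},{"slide":[-0.1,0,0.08],"rotation":[0,0,0],"grip":0},{"slide":[-0.15,0,0.08],"rotation":[0,0,0],"grip":0},{"slide":[-0.2,0,0.08],"rotation":[0,0,0],"grip":0},{"slide":[-0.25,0,0.08],"rotation":[0,0,0],"grip":0},{"slide":[-0.3,0,0.08],"rotation":[0,0,0],"grip":0},{"slide":[-0.35,0,0.08],"rotation":[0,0,0],"grip":0},{"slide":[-0.4,0,0.08],"rotation":[0,0,0],"grip":0}]'; python3 -c "
from h import *
st()"
```

```text
time: 15.65
tool_pos: [490.5, -228.4, 27.9]
eef_rot: [0.0, 0.76, 0.65, -0.0]
ft_force: [-0.7, -0.5, -3.2]
finger_gap: 38.9
finger_force: 30.0
{'time': 15.65, 'tool_pos': [490.54, -228.389, 27.853], 'eef_rot': [0.0, 0.76, 0.65, -0.0], 'ft_force': [-0.684, -0.474, -3.235], 'finger_gap': 38.863, 'finger_force': 29.999, 'joint_positions': [-0.483, -0.056, 1.936, -0.0, 1.261, -0.327]}
```

```bash
python3 -m creep '[{"slide":[-0.03,0,0.03],"rotation":[0,0,0],"grip":0},{"slide":[-0.06,0,0.05],"rotation":[0,0,0],"grip":0},{"slide":[-0.09,0,0.05],"rotation":[0,0,0],"grip":0},{"slide":[-0.12,0,0.05],"rotation":[0,0,0],"grip":0},{"slide":[-0.15,0,0.05],"rotation":[0,0,0],"grip":0},{"slide":[-0.18,0,0.05],"rotation":[0,0,0],"grip":0},{"slide":[-0.2,0,0.05],"rotation":[0,0,0],"grip":0},{"slide":[-0.2,0,0.05],"rotation":[0,0,0],"grip":0},{"slide":[-0.2,0,0.05],"rotation":[0,0,0],"grip":0},{"slide":[-0.2,0,0.05],"rotation":[0,0,0],"grip":0}]'; python3 -c "
from h import *
st()"
```

```text
time: 16.65
tool_pos: [490.5, -230.0, 27.7]
eef_rot: [0.0, 0.76, 0.65, 0.0]
ft_force: [1.4, 8.8, 6.0]
finger_gap: 38.7
finger_force: 30.0
{'time': 16.65, 'tool_pos': [490.548, -230.033, 27.682], 'eef_rot': [0.0, 0.76, 0.65, 0.0], 'ft_force': [1.425, 8.772, 5.955], 'finger_gap': 38.7, 'finger_force': 30.002, 'joint_positions': [-0.486, -0.054, 1.935, 0.001, 1.261, -0.331]}
```

```bash
python3 -m creep '[{"slide":[0,0,0],"rotation":[0,0,0],"grip":0.5},{"slide":[0,0,0],"rotation":[0,0,0],"grip":0.65},{"slide":[0,0,0],"rotation":[0,0,0],"grip":0.65},{"slide":[0,0,0],"rotation":[0,0,0],"grip":0.65},{"slide":[0,0,-2],"rotation":[0,0,0],"grip":0.65},{"slide":[0,0,-5],"rotation":[0,0,0],"grip":0.65},{"slide":[1,0,-9],"rotation":[0,0,0],"grip":0.65},{"slide":[2.5,0,-13],"rotation":[0,0,0],"grip":0.4},{"slide":[4,0,-16.5],"rotation":[0,0,0],"grip":0},{"slide":[4,0,-18],"rotation":[0,0,0],"grip":0}]'
python3 - <<'E'
from h import *
s=st(); im=cam("wrist"); np.savez("k1.npz",**{k:np.array(v) for k,v in im.items()}); a=cam("side"); 
c=np.zeros((480,800,3),np.uint8); c[:,:400]=im["color"][:,120:520]; c[:400,400:]=cv2.resize(a["color"][230:350,310:430],(400,400),interpolation=cv2.INTER_CUBIC)
cv2.imwrite("pics/k1.png",c[...,::-1])
E
```

```text
time: 17.65
tool_pos: [497.3, -190.1, 211.0]
eef_rot: [0.002, 0.76, 0.65, 0.001]
ft_force: [0.4, -0.1, -0.3]
finger_gap: 41.0
finger_force: 0.0
{'time': 17.65, 'tool_pos': [497.257, -190.106, 211.013], 'eef_rot': [0.002, 0.76, 0.65, 0.001], 'ft_force': [0.415, -0.108, -0.27], 'finger_gap': 40.976, 'finger_force': 0.0, 'joint_positions': [-0.413, -0.198, 1.759, 0.0, 1.577, -0.259]}
```

View pics/k1.png

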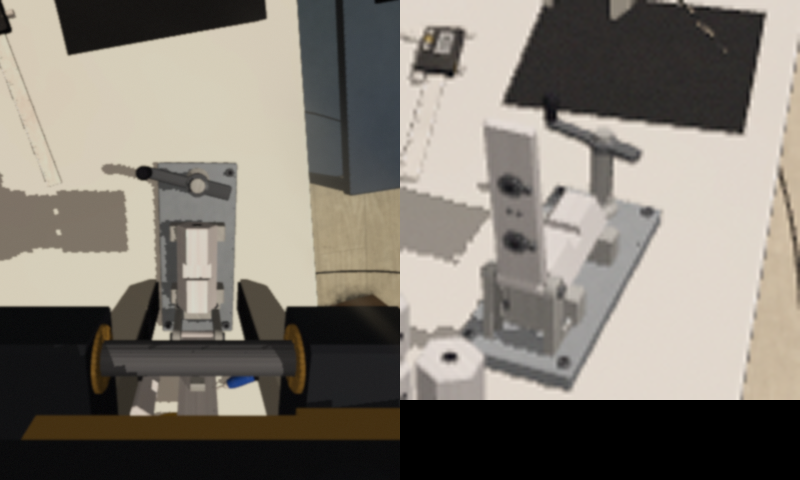

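The wrist panel shows the spacer in both saddles, notch up at (197,272). The side panel shows the leaf upright and the latch open. Next I bring the shut fingers over and behind the leaf.

```bash
python3 -m creep '[{"slide":[0,0,-2],"rotation":[0,0,0],"grip":0},{"slide":[-2,0,-3.5],"rotation":[0,0,0],"grip":0},{"slide":[-6,-0.05,-3.5],"rotation":[0,0,0],"grip":0},{"slide":[-10,-0.05,-3.5],"rotation":[0,0,0],"grip":0},{"slide":[-14,-0.05,-3.5],"rotation":[0,0,0],"grip":0},{"slide":[-17,-0.05,-3.5],"rotation":[0,0,0],"grip":0},{"slide":[-17,-0.05,-1],"rotation":[0,0,0],"grip":0},{"slide":[-17,-0.05,1.5],"rotation":[0,0,0],"grip":0},{"slide":[-17,-0.05,2.6],"rotation":[0,0,0],"grip":0},{"slide":[-17,-0.05,2.6],"rotation":[0,0,0],"grip":0}]'
python3 - <<'E'
from h import *
s=st(); J=np.array([[.155,.988],[.988,-.155]]); print("jig y,x",J@(np.array(s["tool_pos"])[:2]-[490.4,-229.6]))
im=cam("wrist"); P=cloud(im); q=(P[...,:2]-[490.4,-229.6])@J.T
m=(abs(q[...,1])<18)&(P[...,2]>90)&(P[...,2]<206)&(q[...,0]>-118)&(q[...,0]<-40)
for z in(130,150,170,185,198): 
    k=m&(abs(P[...,2]-z)<4); print(z,k.sum(),np.round(np.percentile(q[k][:,0],[5,50,95]),1) if k.sum()>5 else "")
for t in (1.57,1.7,1.8): print(t,np.round([-68+120*np.cos(t)-4*np.sin(t),63.5+120*np.sin(t)+4*np.cos(t)],1))
for t in np.arange(1.6,-.01,-.1): print(round(t,1),np.round([-68+120*np.cos(t)-4*np.sin(t)-7.5,63.5+120*np.sin(t)+4*np.cos(t)],1),end=" ")
E
```

```text
time: 18.75
tool_pos: [468.6, -358.4, 178.3]
eef_rot: [-0.002, 0.76, 0.65, -0.0]
ft_force: [0.0, 0.7, 0.3]
finger_gap: 0.1
finger_force: 0.0
{'time': 18.75, 'tool_pos': [468.628, -358.405, 178.293], 'eef_rot': [-0.002, 0.76, 0.65, -0.0], 'ft_force': [0.028, 0.749, 0.308], 'finger_gap': 0.112, 'finger_force': 0.0, 'joint_positions': [-0.696, -0.052, 1.679, -0.0, 1.519, -0.54]}
jig y,x [-130.634035     -1.54603308]
130 142 [-76.2 -75.3 -69.1]
150 218 [-79.5 -79.  -78.4]
170 304 [-83.1 -82.4 -81.6]
185 382 [-85.6 -84.9 -84.2]
198 1471 [-94.3 -89.9 -86.6]
1.57 [-71.9 183.5]
1.7 [-87.4 182. ]
1.8 [-99.2 179.5]
1.6 [-83.  183.3] 1.5 [-71.  183.5] 1.4 [-59.  182.4] 1.3 [-47.3 180.2] 1.2 [-35.7 176.8] 1.1 [-24.6 172.3] 1.0 [-14.  166.6] 0.9 [ -4. 160.] 0.8 [  5.2 152.4] 0.7 [ 13.7 143.9] 0.6 [ 21.3 134.6] 0.5 [ 27.9 124.5] 0.4 [ 33.5 113.9] 0.3 [ 38.  102.8] 0.2 [41.3 91.3] 0.1 [43.5 79.5] -0.0 [44.5 67.5]
```

```bash
python3 -m creep '[{"slide":[2.1,0.15,-0.2],"rotation":[0,0,0],"grip":0},{"slide":[4.6,0.15,-0.5],"rotation":[0,0,0],"grip":0},{"slide":[7.2,0.15,-0.4],"rotation":[0,0,0],"grip":0},{"slide":[9.5,0.15,0.15],"rotation":[0,0,0],"grip":0},{"slide":[11.7,0.15,1.2],"rotation":[0,0,0],"grip":0},{"slide":[13.6,0.15,2.6],"rotation":[0,0,0],"grip":0},{"slide":[15.2,0.15,4.4],"rotation":[0,0,0],"grip":0},{"slide":[16.4,0.15,6.4],"rotation":[0,0,0],"grip":0},{"slide":[16.9,0.15,7.5],"rotation":[0,0,0],"grip":0},{"slide":[17.1,0.15,8.5],"rotation":[0,0,0],"grip":0}]'
python3 - <<'E'
from h import *
s=st(); J=np.array([[.155,.988],[.988,-.155]]); print("jig y,x",J@(np.array(s["tool_pos"])[:2]-[490.4,-229.6]))
E
```

```text
time: 19.8
tool_pos: [497.7, -189.7, 95.9]
eef_rot: [0.0, 0.76, 0.65, 0.0]
ft_force: [0.5, 0.7, 0.3]
finger_gap: 0.5
finger_force: 0.3
{'time': 19.8, 'tool_pos': [497.746, -189.669, 95.896], 'eef_rot': [0.0, 0.76, 0.65, 0.0], 'ft_force': [0.5, 0.68, 0.269], 'finger_gap': 0.457, 'finger_force': 0.293, 'joint_positions': [-0.412, -0.136, 1.893, -0.0, 1.385, -0.257]}
jig y,x [40.59009942  1.06873701]
```

```bash
python3 -m creep '[{"slide":[0.1,0,0.5],"rotation":[0,0,0],"grip":0},{"slide":[0.2,0,1],"rotation":[0,0,0],"grip":0},{"slide":[0.3,0,1.5],"rotation":[0,0,0],"grip":0},{"slide":[0.35,0,1.9],"rotation":[0,0,0],"grip":0},{"slide":[0.35,0,2.2],"rotation":[0,0,0],"grip":0},{"slide":[0.35,0,2.4],"rotation":[0,0,0],"grip":0},{"slide":[0.35,0,2.55],"rotation":[0,0,0],"grip":0},{"slide":[0.35,0,2.6],"rotation":[0,0,0],"grip":0},{"slide":[0.35,0,2.65],"rotation":[0,0,0],"grip":0},{"slide":[0.35,0,2.65],"rotation":[0,0,0],"grip":0}]'
python3 - <<'E'
from h import *
s=st(); im=cam("wrist"); P=cloud(im); J=np.array([[.155,.988],[.988,-.155]]); q=(P[...,:2]-[490.4,-229.6])@J.T
m=(abs(q[...,1])<13)&(q[...,0]>54)&(q[...,0]<69)&(P[...,2]>45)&(P[...,2]<110); print(m.sum(),np.percentile(P[m][:,2],[10,50,90]))
E
```

```text
time: 20.8
tool_pos: [498.1, -186.5, 69.9]
eef_rot: [0.0, 0.76, 0.65, 0.0]
ft_force: [0.2, 0.1, -0.9]
finger_gap: 0.5
finger_force: 0.0
{'time': 20.8, 'tool_pos': [498.133, -186.543, 69.896], 'eef_rot': [0.0, 0.76, 0.65, 0.0], 'ft_force': [0.216, 0.091, -0.946], 'finger_gap': 0.453, 'finger_force': 0.006, 'joint_positions': [-0.406, -0.117, 1.92, -0.0, 1.339, -0.251]}
2618 [68.82779193 70.27138647 97.774787  ]
```

```bash
python3 -m creep '[{"slide":[0,0,0.05],"rotation":[0,0,0],"grip":0},{"slide":[0,0,0.1],"rotation":[0,0,0],"grip":0},{"slide":[0,0,0.15],"rotation":[0,0,0],"grip":0},{"slide":[0,0,0.2],"rotation":[0,0,0],"grip":0},{"slide":[0,0,0.24],"rotation":[0,0,0],"grip":0},{"slide":[0,0,0.27],"rotation":[0,0,0],"grip":0},{"slide":[0,0,0.3],"rotation":[0,0,0],"grip":0},{"slide":[0,0,0.32],"rotation":[0,0,0],"grip":0},{"slide":[0,0,0.32],"rotation":[0,0,0],"grip":0},{"slide":[0,0,0.32],"rotation":[0,0,0],"grip":0}]'
python3 - <<'E'
from h import *
s=st(); im=cam("wrist"); P=cloud(im); J=np.array([[.155,.988],[.988,-.155]]); q=(P[...,:2]-[490.4,-229.6])@J.T
m=(abs(q[...,1])<13)&(q[...,0]>56)&(q[...,0]<68)&(P[...,2]>45)&(P[...,2]<85); print(m.sum(),np.percentile(P[m][:,2],[10,50,90]))
E
```

```text
time: 21.85
tool_pos: [498.3, -186.5, 67.4]
eef_rot: [0.0, 0.76, 0.65, 0.0]
ft_force: [-3.2, 2.0, 9.4]
finger_gap: 0.5
finger_force: 4.6
{'time': 21.85, 'tool_pos': [498.272, -186.535, 67.404], 'eef_rot': [0.0, 0.76, 0.65, 0.0], 'ft_force': [-3.176, 2.046, 9.429], 'finger_gap': 0.472, 'finger_force': 4.604, 'joint_positions': [-0.406, -0.115, 1.922, 0.0, 1.334, -0.251]}
1090 [66.00257261 66.79103337 67.53444314]
```

The leaf is down flat: its tip reads 67.4 mm, with 9 N of resistance. The latch is next. I lift and go behind the knob.

```bash
python3 -m creep '[{"slide":[0,0,-1.5],"rotation":[0,0,0],"grip":0},{"slide":[0,0,-4],"rotation":[0,0,0],"grip":0},{"slide":[0.5,-2,-4.5],"rotation":[0,0,0],"grip":0},{"slide":[2,-4.5,-4.5],"rotation":[0,0,0],"grip":0},{"slide":[2.6,-5.1,-4.5],"rotation":[0,0,0],"grip":0},{"slide":[2.6,-5.1,-4.5],"rotation":[0,0,0],"grip":0},{"slide":[2.6,-5.1,-4.5],"rotation":[0,0,0],"grip":0},{"slide":[2.6,-5.1,-4.5],"rotation":[0,0,0],"grip":0},{"slide":[2.6,-5.1,-3],"rotation":[0,0,0],"grip":0},{"slide":[2.6,-5.1,-1.5],"rotation":[0,0,0],"grip":0}]'
python3 - <<'E'
from h import *
s=st(); im=cam("wrist"); P=cloud(im); J=np.array([[.155,.988],[.988,-.155]]); O=np.array([490.4,-229.6]); q=(P[...,:2]-O)@J.T
print("jig y,x",J@(np.array(s["tool_pos"])[:2]-O))
br=im["color"].astype(int).sum(2)
m=(br<150)&(P[...,2]>85)&(P[...,2]<103)&(abs(q[...,1]+45)<20)&(q[...,0]>85)&(q[...,0]<125); print("knob",m.sum(),np.nanmedian(q[m],0),np.median(P[m][:,2]))
m=(abs(q[...,1])<13)&(q[...,0]>50)&(q[...,0]<68)&(P[...,2]>45)&(P[...,2]<85); print("leaf tip",m.sum(),np.percentile(P[m][:,2],[10,50,90]))
E
```

```text
time: 22.9
tool_pos: [451.9, -153.1, 80.2]
eef_rot: [-0.0, 0.76, 0.65, -0.0]
ft_force: [-0.4, -0.2, -0.1]
finger_gap: 0.7
finger_force: 0.0
{'time': 22.9, 'tool_pos': [451.885, -153.127, 80.21], 'eef_rot': [-0.0, 0.76, 0.65, -0.0], 'ft_force': [-0.423, -0.195, -0.097], 'finger_gap': 0.741, 'finger_force': 0.0, 'joint_positions': [-0.38, -0.256, 2.021, 0.0, 1.377, -0.224]}
jig y,x [ 69.58571688 -49.90633954]
knob 542 [100.34802258 -44.44378485] 96.46524838319225
leaf tip 629 [66.27707823 66.99788976 67.69375839]
```

```bash
python3 -m creep '[{"slide":[1.2,0,-0.2],"rotation":[0,0,0],"grip":0},{"slide":[2,-0.1,-0.2],"rotation":[0,0,0],"grip":0},{"slide":[2.9,-0.2,-0.2],"rotation":[0,0,0],"grip":0},{"slide":[3.8,0,-0.2],"rotation":[0,0,0],"grip":0},{"slide":[4.6,0.3,-0.2],"rotation":[0,0,0],"grip":0},{"slide":[5.3,0.8,-0.2],"rotation":[0,0,0],"grip":0},{"slide":[5.9,1.5,-0.2],"rotation":[0,0,0],"grip":0},{"slide":[6.25,2.1,-0.2],"rotation":[0,0,0],"grip":0},{"slide":[6.4,2.45,-0.2],"rotation":[0,0,0],"grip":0},{"slide":[6.4,2.55,-0.2],"rotation":[0,0,0],"grip":0}]'
cat > kn.py <<'E'
from h import *
s=st(); im=cam("wrist"); P=cloud(im); J=np.array([[.155,.988],[.988,-.155]]); O=np.array([490.4,-229.6]); q=(P[...,:2]-O)@J.T
print("jig y,x",J@(np.array(s["tool_pos"])[:2]-O))
br=im["color"].astype(int).sum(2)
m=(br<150)&(P[...,2]>88)&(P[...,2]<103)&(q[...,1]>-14)&(q[...,1]<20)&(q[...,0]>95)&(q[...,0]<150); print("knob",m.sum(),np.nanmedian(q[m],0))
m=(abs(q[...,1])<13)&(q[...,0]>40)&(q[...,0]<62)&(P[...,2]>45)&(P[...,2]<85); print("leaf",m.sum(),np.percentile(P[m][:,2],[10,50,90]))
E
python3 kn.py
```

```text
time: 23.95
tool_pos: [487.3, -93.6, 83.5]
eef_rot: [-0.0, 0.76, 0.65, -0.0]
ft_force: [-1.8, 1.2, -0.4]
finger_gap: 0.5
finger_force: 0.5
{'time': 23.95, 'tool_pos': [487.263, -93.578, 83.495], 'eef_rot': [-0.0, 0.76, 0.65, -0.0], 'ft_force': [-1.777, 1.224, -0.439], 'finger_gap': 0.542, 'finger_force': 0.536, 'joint_positions': [-0.241, -0.212, 1.98, 0.0, 1.374, -0.086]}
jig y,x [133.90364102 -24.18266485]
knob 200 [138.41825784  -3.99798606]Traceback (most recent call last):
  File "kn.py", line 6, in <module>
    m=(abs(q[...,1])<13)&(q[...,0]>40)&(q[...,0]<62)&(P[...,2]>45)&(P[...,2]<85); print("leaf",m.sum(),np.percentile(P[m][:,2],[10,50,90]))
                                                                                                       ~~~~~~~~~~~~~^^^^^^^^^^^^^^^^^^^^^^
    return _quantile_unchecked(
        a, q, axis, out, overwrite_input, method, keepdims, weights)
    return _ureduce(a,
                    func=_quantile_ureduce_func,
    ...<5 lines>...
                    overwrite_input=overwrite_input,
                    method=method)
    r = func(a, **kwargs)
    result = _quantile(arr,
                       quantiles=q,
    ...<2 lines>...
                       out=out,
                       weights=wgt)
    slices_having_nans = np.isnan(arr[-1, ...])
                                  ~~~^^^^^^^^^
IndexError: index -1 is out of bounds for axis 0 with size 0
```

```bash
python3 -m creep '[{"slide":[0,0.05,0],"rotation":[0,0,0],"grip":0},{"slide":[0,0.1,0],"rotation":[0,0,0],"grip":0},{"slide":[0,0.15,0],"rotation":[0,0,0],"grip":0},{"slide":[0,0.15,0],"rotation":[0,0,0],"grip":0},{"slide":[0,-0.5,0],"rotation":[0,0,0],"grip":0},{"slide":[0,-1.5,0],"rotation":[0,0,0],"grip":0},{"slide":[-1,-2,-3],"rotation":[0,0,0],"grip":0},{"slide":[-4,-2,-7],"rotation":[0,0,0],"grip":0},{"slide":[-7,-2,-11],"rotation":[0,0,0],"grip":0},{"slide":[-8,-2,-12],"rotation":[0,0,0],"grip":0}]'
python3 - <<'E'
from h import *
s=st(); im=cam("wrist"); P=cloud(im); J=np.array([[.155,.988],[.988,-.155]]); O=np.array([490.4,-229.6]); q=(P[...,:2]-O)@J.T
br=im["color"].astype(int).sum(2)
m=(br<150)&(P[...,2]>88)&(P[...,2]<103)&(abs(q[...,1])<40)&(q[...,0]>95)&(q[...,0]<150); print("knob",m.sum(),np.nanmedian(q[m],0))
for a in(45,60):
    m=(abs(q[...,1])<13)&(abs(q[...,0]-a)<5)&(P[...,2]>45)&(P[...,2]<90); print("leaf",a,m.sum(),np.nanmedian(P[m][:,2]) if m.any() else "")
save(im,"f1.png",(120,60,520,400),2)
E
```

```text
time: 25.0
tool_pos: [454.6, -171.7, 208.4]
eef_rot: [0.003, 0.76, 0.65, 0.001]
ft_force: [-0.2, -0.6, 0.0]
finger_gap: 0.5
finger_force: 0.0
{'time': 25.0, 'tool_pos': [454.626, -171.66, 208.368], 'eef_rot': [0.003, 0.76, 0.65, 0.001], 'ft_force': [-0.222, -0.586, 0.048], 'finger_gap': 0.49, 'finger_force': 0.0, 'joint_positions': [-0.413, -0.307, 1.851, -0.0, 1.591, -0.256]}
knob 161 [133.19621396  -4.09145397]
leaf 45 293 66.98439866538337
leaf 60 265 67.77339670067073
```

View pics/f1.png

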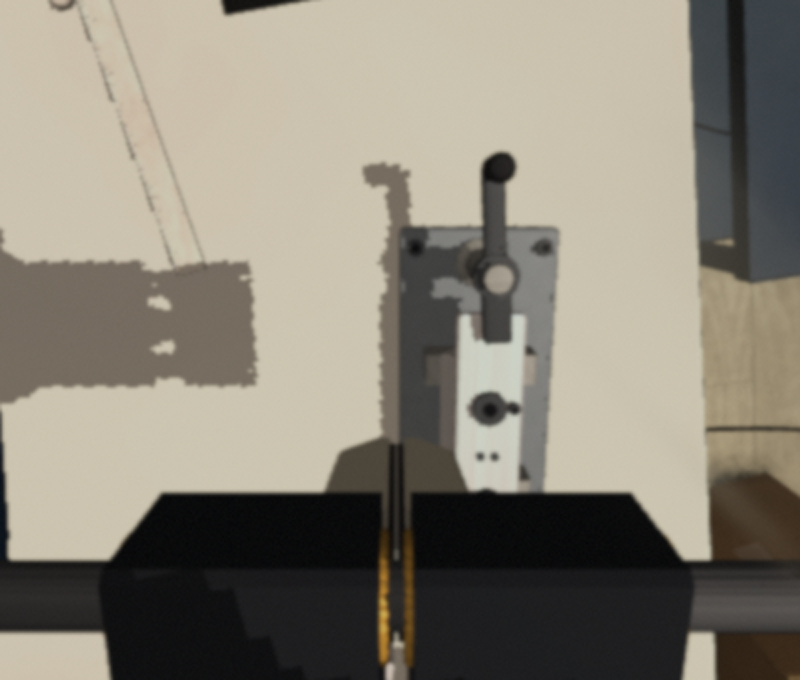

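The picture shows the latch across the leaf's end: knob at (498,167), pivot at (498,278), nose over the leaf at (497,330), leaf flat. Nothing is touching, so I hand in.

```bash
python3 -c "
from plant import arm
print(arm.finish_job())"
```

```text
the job is handed in; nothing more can be done
None
```

The job is handed in, though no verdict came back: the spacer was rolled notch-up and laid home in the jig, the leaf closed flat, and the latch swung across (about 1.5 rad measured), with the robot clear at 25 s.

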